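Tap a boss by hand, half forward and quarter back

TASK

Press the clamp handle right down to hold the boss, and leave it down. Then cut the thread with the tap wrench: half a turn forward (clockwise from above), a quarter turn back to break the chip, half a turn forward, a quarter back, and half a turn forward again until the tap's collar is fully down on the boss. Let go of the wrench and leave the bottle, the beaker and the spanner where they are.

Things in the scene. Friction and masses are not known exactly. Their poses are not given: they have to be found in the camera images.
- tap_hub (a point): Centre of the tap wrench's hub, on the vertical tap axis, 160 mm above the bench at the start, 156 mm when home. The hub is a steel block 44 mm long (x axis, along the handle bar), 24 mm wide (y axis), 28 mm high, with flat sides to grip. The bar runs level through it along x: 170 mm long, 14 mm thick, 18 mm at its end sleeves. z is up.
- boss_top (a point): Centre of the top of the fixed aluminium boss in which the tap stands started, 70 mm above the bench; boss 56 mm diameter on a 100 mm square flange, its top 44 mm above the bench. The tap's shank above it is 18 mm thick, with a collar (34 mm diameter, 12 mm high) whose underside starts 4 mm above the boss.
- tap (a joint): Turn of the tap, rad: 0 at the start, grows as it turns clockwise seen from above (forward, cutting); quarter turn = 1.57, half turn = 3.14. It sinks 4 mm per full turn and stops at 6.28, when the collar meets the boss. It takes about 0.25 N m to turn and stays where it is left; it does not spring back.
- clamp_pivot (a point): Hinge axis of the clamp handle, 60 mm above the bench, 135 mm from the tap axis. Its y axis is level and points away from the tap: the way the handle lies when pressed down. Its x axis is the hinge line. Bracket and boss stand on a steel plate 14 mm thick and 130 mm wide that ends 50 mm beyond the pivot.
- clamp_grip (a point): Point on the centre line of the clamp handle's grey plastic grip, 90 mm from the hinge axis. The grip is a round bar 20 mm thick that reaches from 35 to 120 mm from the hinge axis.
- clamp (a joint): Swing of the clamp handle, rad: the handle rises 0.95 minus this value above level. It starts open between 0 and 0.2 and stops at 0.95, level and shut, with the clamp arm on the flange. It takes about 2 N at the grip and stays where it is left.
- fluid: Bystander: white plastic bottle with black cap, 52 mm diameter, 120 mm high, standing upright; origin at the centre of its foot. Not to be disturbed.
- beaker: Bystander: clear beaker, 64 mm diameter, 75 mm high, standing upright; origin at the centre of its foot. Not to be disturbed.
- spanner: Bystander: steel spanner lying flat along its x axis, 170 mm long, 7 mm thick; origin under its middle. Not to be disturbed.

How it is judged:
By the outcome, as a careful person would: the job done as asked, in the order asked, and still so for the second after the job is handed in, with the robot touching nothing.
It also fails if it takes over 72 s, if anything falls off the work surface, if the arm or the gripper's body presses on something with over 40 N, if the wrist force passes 120 N, or if a joint passes its speed limit or range.

ROBOT

A 6-joint arm with a two-finger parallel gripper is mounted at the origin on the work surface. World frame = base frame: x ahead of the robot, y to its left, z up, the work surface at z = 0. Lengths are in mm, angles in rad, forces in N, time in s.
With the tool pointing down it reaches from about 325 to 900 mm from the base axis. Payload 6.1 kg.
Tool frame: the origin (TCP) lies midway between the tips of the shut fingers; the grasp point (between the pads) lies 19 mm behind it; z points along the fingers, y is the line along which they close (so a half turn about z gives the same grasp; the last joint's range is limited). The gripper opens to 87 mm and grips with 3 to 60 N. Pads are 19 mm wide; open, the fingers measure 117 mm over their backs; the gripper's body (75 mm by 190 mm) begins 51 mm behind the grasp point.
Start: joints at [-1.407, 0.22, 1.526, -0, 1.395, -0.126], TCP at [178.593, -598.932, 222.538] pointing down, gripper open.
Joint ranges: [-2.98, 2.98], [-0.91, 2.08], [0.09, 2.57], [-1.24, 4.39], [0.2, 2.65], [-2.68, 2.68]. Speed limits (rad/s): [2.57, 2.57, 3.01, 3.14, 3.14, 3.14].

INTERFACE

Orientations are given as [roll, pitch, yaw] about the fixed x, y, z axes, in that order (R = Rz(yaw) Ry(pitch) Rx(roll)).
In Python, from workcell import * gives the robot as it stands. The module is installed in compiled form; this text tells all that it offers. Calls block until the motion is done:
- movep(position, orientation): joint-space move of the TCP to a pose.
- movel(position, attitude=None, feed=150): straight line of the TCP; attitude=None keeps the orientation; feed is the mean speed in mm/s.
- set_joints(angles): joint-space move.
- command_gripper(opening, squeeze=None): finger opening in mm; squeeze is the grip in N (None keeps the last); returns when the fingers have stopped.
- hold(seconds).
- ik(position, orientation): joint angles nearest the present ones, or None.
- get_obs(): the state.
- snapshot(name): name is "side" or "top" or "wrist"; returns the picture (400x640x3 uint8, red, green, blue); there is no depth.
- camera_model(name): a dict with "fx", "fy", "cx", "cy" (pixels), "cam_to_world" (4x4, takes a point from camera to world coordinates); the wrist camera has in their place "T_tool_cam" (4x4, takes a point from camera to tool coordinates, whose origin is the TCP and whose axes are the flange's). Camera axes: x right, y down, z forward; pixel columns grow to the right and rows downward; lengths in mm; the calibration is good to about 2 mm. A picture is of the moment at which its call begins: read the wrist's pose just before it. camera_model takes no time and is no camera call.
A pose or a line that the arm cannot do raises IKError and nothing moves.
- finish_job(): hands the job in; it is judged then, once.
The state is a dict: "time": time; "q": joint angles; "joint_velocities": joint speeds; "joint_efforts": joint torques, N m; "eef_pos": TCP position; "orientation": TCP orientation; "ft_force": force on the tool from outside, world axes, zero at the start; "ft_torque": the same for the moment, N m; "opening": finger opening in mm; "finger_force": force on a finger pad.
Only numpy, scipy, OpenCV 4.12 (cv2) and the standard library are available. Lean on these libraries where they do the work, as an engineer would, in place of code of your own. Each camera call takes 0.05 s, during which the arm holds its last target. There are 200 camera calls.

## Working session

There is one attempt and no reset: what is moved stays moved. The work goes in short steps, each a Python script; the robot and the scene stay as the last script left them, time stands still between calls to the robot, and variables do not carry over. Pictures are saved under pics/ and viewed, at most 10 in all, crops included, and the job is handed in when it is done.

```bash
mkdir -p pics; python3 - <<'E'
from workcell import *
import cv2,numpy as np
for n in ("top","side"):
    im=snapshot(n); cv2.imwrite(f"pics/{n}0.png",im[:,:,::-1])
    m=camera_model(n); print(n,m["fx"],m["fy"],m["cx"],m["cy"]); print(np.round(m["cam_to_world"],3).tolist())
m=camera_model("wrist");print(m); o=get_obs(); print(o["time"],o["orientation"],o["opening"])
E
```

```text
top 492.7098309914828 492.7098309914828 325.1320231206927 208.5135025761018
[[-0.003, -0.988, 0.152, 404.928], [-1.0, 0.003, -0.004, -43.406], [0.003, -0.152, -0.988, 1166.217], [0.0, 0.0, 0.0, 1.0]]
side 379.1252350949048 379.1252350949048 317.6918030076752 195.44890532979366
[[-0.987, -0.094, 0.128, 475.07], [-0.159, 0.582, -0.797, 487.721], [0.0, -0.808, -0.59, 511.048], [0.0, 0.0, 0.0, 1.0]]
{'fx': 296.2531160720989, 'fy': 296.2531160720989, 'cx': 320.840252304777, 'cy': 192.73498540844747, 'T_tool_cam': array([[ 4.17048955e-04, -9.57196201e-01, -2.89439559e-01,
         7.90572736e+01],
       [ 9.99999911e-01,  3.79838867e-04,  1.84731479e-04,
         3.87531094e-01],
       [-6.68838758e-05, -2.89439610e-01,  9.57196274e-01,
        -1.62643627e+02],
       [ 0.00000000e+00,  0.00000000e+00,  0.00000000e+00,
         1.00000000e+00]])}
0.1 [-3.13984156e+00 -2.52110996e-04  2.89834820e-01] 87.04432400463807
```

View pics/top0.png

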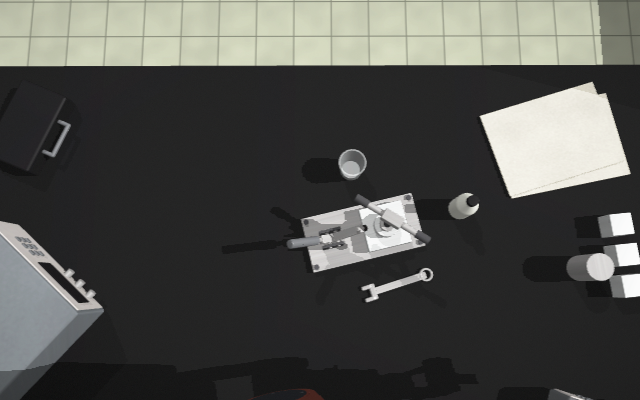

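View pics/side0.png

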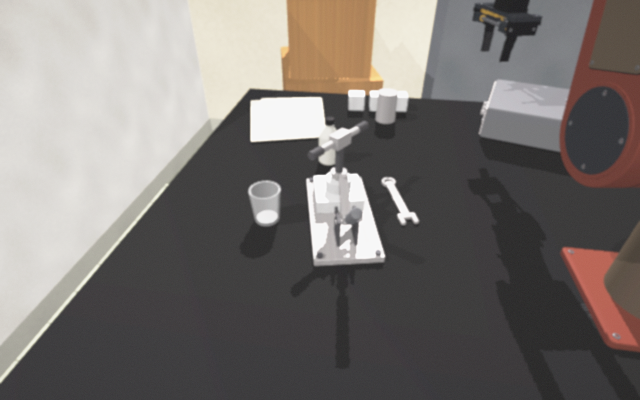

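Top view: hub at about (393,216), bar ends (360,198) and (428,240). The clamp grip runs (290,243) to (325,239). Bottle is at (463,205), beaker at (352,165), spanner from (370,293) to (427,275). Next I'll cast rays and move the wrist camera in close.

```bash
cat > h.py <<'E'
from workcell import *
import cv2,numpy as np
from scipy.spatial.transform import Rotation as R
def pose():
    o=get_obs(); T=np.eye(4); T[:3,:3]=R.from_euler('xyz',o["orientation"]).as_matrix(); T[:3,3]=o["eef_pos"]; return T
def ray(m,uv,z,T=None):
    C=m["cam_to_world"] if T is None else T@m["T_tool_cam"]
    d=C[:3,:3]@[(uv[0]-m["cx"])/m["fx"],(uv[1]-m["cy"])/m["fy"],1]
    return C[:3,3]+d*(z-C[2,3])/d[2]
def proj(m,p,T=None):
    C=m["cam_to_world"] if T is None else T@m["T_tool_cam"]
    c=C[:3,:3].T@(np.array(p)-C[:3,3]); return m["fx"]*c[0]/c[2]+m["cx"],m["fy"]*c[1]/c[2]+m["cy"]
E
python3 - <<'E'
from h import *
m=camera_model("top")
for n,uv,z in [("hub",(393,216),174),("e1",(360,198),165),("e2",(428,240),165),("grip end",(290,243),155),("grip in",(325,239),90),("pl1",(302,220),14),("pl2",(411,194),14),("pl3",(424,245),14),("pl4",(316,272),14),("bottle",(465,205),60),("beaker",(352,172),0)]:
    print(n,ray(m,uv,z).round(1))
a=ray(m,(360,198),165);b=ray(m,(428,240),165); c=(a+b)/2
yaw=np.arctan2(*(b-a)[1::-1]); print(np.degrees(yaw))
for y in (yaw,yaw+np.pi):
  for p in (c[:2].tolist()+[300],c[:2].tolist()+[165]):
    q=ik(p,[np.pi,0,y]); print(y,q)
E
```

```text
hub [ 542.1 -185.2  174. ]
e1 [ 581.  -119.3  165. ]
e2 [ 493.7 -256.6  165. ]
grip end [489.4  25.1 155. ]
grip in [503.3 -47.   90. ]
pl1 [555.3   6.8  14. ]
pl2 [ 616.9 -252.2   14. ]
pl3 [ 495.4 -279.    14. ]
pl4 [433.6 -26.2  14. ]
bottle [ 582.6 -366.1   60. ]
beaker [ 674.  -113.3    0. ]
-122.43321034000734
-2.136862634219894 None
-2.136862634219894 None
1.004730019369899 [-4.75004478e-01  4.72119900e-02  1.57334786e+00 -4.44089210e-16
  1.52103281e+00  9.10618293e-02]
1.004730019369899 [-4.75004478e-01  1.36000533e-01  1.73345951e+00 -4.44089210e-16
  1.27213261e+00  9.10618293e-02]
```

```bash
python3 - <<'E'
from h import *
movep([538,-187,300],[np.pi,0,1.005])
hold(.3)
T=pose(); np.save("T1.npy",T); im=snapshot("wrist"); cv2.imwrite("pics/w1.png",im[:,:,::-1]); 
o=get_obs(); print(o["time"],o["eef_pos"],o["orientation"],o["ft_force"])
m=camera_model("wrist")
print(proj(m,[538,-187,174],T),proj(m,[495,-10,130],T))
E
```

```text
2.4417 [ 537.86665648 -187.39526188  299.91530032] [-3.14145877e+00  2.16474546e-05  1.00428951e+00] [-1.20607327 -0.16523751  0.02706798]
(np.float64(320.802122874853), np.float64(184.35148650638655)) (np.float64(193.0389101927174), np.float64(54.45336456850586))
```

View pics/w1.png

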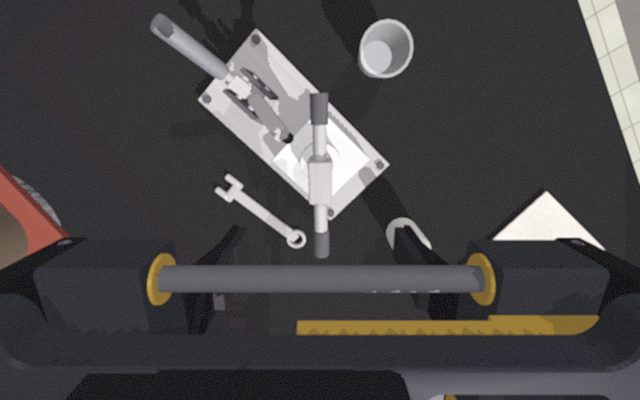

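Wrist view: hub at about (320,181), bar upright in the picture from (319,93) to (321,257). The clamp grip runs from (163,25) to (228,75). I'll zoom in for finer edges.

```bash
python3 - <<'E'
import cv2,numpy as np
im=cv2.imread("pics/w1.png"); a=cv2.resize(im[85:265,270:370],None,fx=3.2,fy=3.2,interpolation=cv2.INTER_CUBIC); b=cv2.resize(im[5:150,140:300],None,fx=2.9,fy=2.9,interpolation=cv2.INTER_CUBIC)
c=np.zeros((580,800,3),np.uint8); c[:a.shape[0],:a.shape[1]]=a; c[:b.shape[0],325:325+b.shape[1]]=b
cv2.imwrite("pics/w1z.png",c)
g=cv2.cvtColor(im,cv2.COLOR_BGR2GRAY)
for r in (100,115,165,175,185,195,203,212,225,240,252): print(r,g[r,300:342].tolist())
for cc in (316,320,324): print(cc,g[86:130,cc].tolist(),g[150:164,cc].tolist(),g[198:214,cc].tolist(),g[226:264,cc].tolist())
E
```

```text
100 [171, 166, 163, 165, 166, 162, 163, 165, 162, 140, 96, 66, 80, 84, 96, 102, 110, 114, 117, 116, 118, 118, 126, 125, 124, 120, 120, 107, 73, 39, 36, 54, 47, 48, 39, 54, 53, 50, 43, 49, 51, 43]
115 [164, 164, 164, 161, 165, 164, 160, 162, 162, 147, 108, 72, 77, 91, 95, 105, 110, 113, 119, 117, 121, 118, 124, 126, 125, 119, 114, 111, 146, 160, 164, 168, 188, 205, 204, 214, 219, 220, 219, 217, 202, 164]
165 [232, 243, 248, 244, 236, 233, 226, 190, 172, 196, 208, 213, 212, 215, 214, 209, 211, 209, 215, 212, 212, 216, 214, 214, 212, 214, 215, 213, 212, 211, 207, 199, 216, 240, 250, 249, 250, 252, 252, 253, 251, 252]
175 [233, 233, 233, 233, 230, 228, 228, 215, 189, 190, 207, 209, 213, 213, 212, 210, 210, 211, 212, 212, 214, 213, 216, 214, 214, 215, 215, 215, 216, 211, 209, 218, 241, 253, 255, 255, 255, 251, 252, 253, 252, 251]
185 [235, 236, 237, 235, 236, 236, 238, 231, 200, 185, 200, 211, 213, 214, 214, 212, 211, 210, 213, 212, 214, 215, 215, 215, 216, 216, 217, 218, 216, 213, 211, 218, 242, 252, 254, 253, 253, 253, 251, 252, 253, 252]
195 [56, 93, 144, 180, 195, 198, 198, 193, 178, 
[... 2074 characters left out ...]
, 109, 111, 117, 115, 118, 114, 113, 119, 115, 119, 115, 116, 117, 117, 122, 118, 117, 118, 121, 122, 119, 119, 125, 116, 85, 56, 52, 57, 49, 51]
324 [54, 54, 50, 53, 56, 59, 78, 118, 125, 127, 128, 125, 128, 125, 124, 124, 124, 124, 123, 125, 121, 126, 121, 126, 126, 125, 125, 125, 123, 125, 126, 126, 124, 123, 125, 122, 121, 119, 144, 195, 213, 217, 214, 217] [217, 220, 213, 202, 177, 160, 155, 157, 159, 157, 147, 146, 171, 198] [218, 218, 217, 219, 218, 212, 203, 202, 209, 220, 221, 221, 219, 221, 220, 220] [222, 220, 223, 220, 210, 195, 150, 114, 125, 128, 128, 126, 131, 130, 127, 129, 126, 129, 129, 125, 125, 127, 125, 124, 122, 121, 124, 126, 126, 128, 127, 101, 69, 52, 50, 56, 48, 52]
```

View pics/w1z.png

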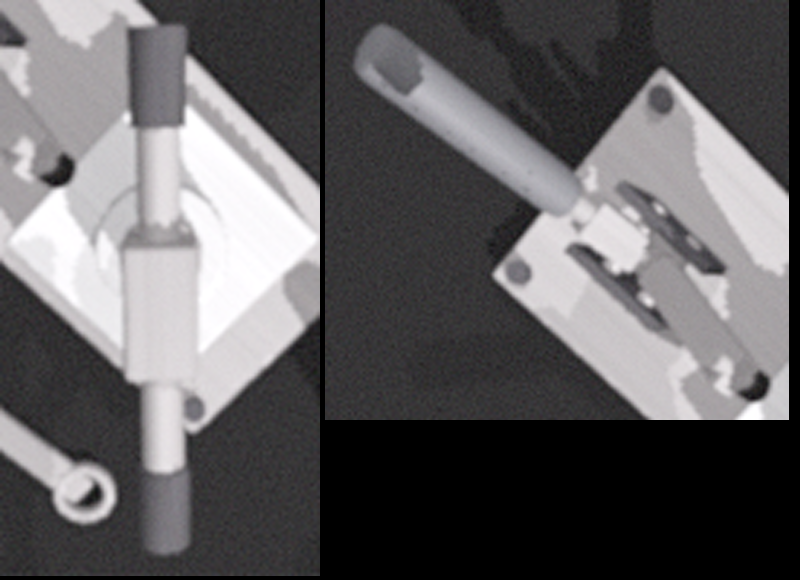

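```bash
python3 - <<'E'
from h import *
T=np.load("T1.npy"); m=camera_model("wrist"); f=lambda u,v,z: ray(m,(u,v),z,T)
a=f(318.8,108,160);b=f(321.3,246,160); print("bar yaw",np.arctan2(*(a-b)[1::-1]))
h4=[f(308.6,161.8,174),f(331.5,161.8,174),f(331.9,203.7,174),f(309.2,203.7,174)]
hub=np.mean(h4,0);print("hub",hub,[np.linalg.norm(h4[i]-h4[i-1]).round(1) for i in range(4)])
print("bar ends mid",((f(318.8,92.5,165)+f(321.5,257.5,165))/2), np.linalg.norm(f(318.8,92.5,165)-f(321.5,257.5,165)))
P=[f(256.2,28.4,14),f(198.6,99.8,14),f(388,165,14),f(333,219,14)]
for p in P: print(p.round(1))
d=(P[0]+P[1]-P[2]-P[3])[:2]; d/=np.linalg.norm(d); end=(P[0]+P[1])[:2]/2; piv=end-50*d
print("width",np.linalg.norm(P[0]-P[1]),"d",d,"piv",piv,"piv from tap",hub[:2]+135*d, (piv-hub[:2])@d)
piv=hub[:2]+135*d
for a in np.arange(.7,.96,.05):
    g=lambda r:np.r_[piv+d*r*np.cos(a),60+r*np.sin(a)]
    print(round(a,2),np.round([proj(m,g(120),T),proj(m,g(35),T)],1).tolist(),np.round([proj(camera_model("top"),g(120)),proj(camera_model("top"),g(35))],1).tolist())
E
```

```text
bar yaw 1.0213312447638343
hub [ 538.22605618 -185.71164676  174.        ] [np.float64(43.7), np.float64(22.6), np.float64(43.7), np.float64(23.4)]
bar ends mid [ 537.6691476  -186.47920439  165.        ] 175.73590253191998
[558.2   7.8  14. ]
[433.6 -22.3  14. ]
[ 618.5 -253.2   14. ]
[ 500.1 -283.6   14. ]
width 128.21772879618896 d [-0.23571103  0.97182319] piv [507.71295028 -55.80722932] piv from tap [506.40506661 -54.5155164 ] 133.43640081716703
0.7 [[152.3, 17.1], [222.7, 72.5]] [[286.0, 245.9], [316.6, 240.8]]
0.75 [[153.2, 19.0], [223.1, 73.1]] [[287.7, 245.3], [317.1, 240.6]]
0.8 [[154.4, 21.3], [223.6, 73.8]] [[289.5, 244.6], [317.6, 240.4]]
0.85 [[156.0, 23.8], [224.2, 74.5]] [[291.4, 244.0], [318.2, 240.2]]
0.9 [[157.9, 26.6], [224.7, 75.2]] [[293.5, 243.3], [318.8, 240.0]]
0.95 [[160.2, 29.6], [225.4, 76.0]] [[295.7, 242.6], [319.4, 239.9]]
```

```bash
cat >> h.py <<'E'
d=np.array([-0.2357,0.9718]); piv=np.array([506.9,-55.0]); YC=np.arctan2(d[1],d[0])
def arc(a,r=88): return [*(piv+d*(r*np.cos(a)-10*np.sin(a))),60+r*np.sin(a)+10*np.cos(a)]
E
python3 - <<'E'
from h import *
command_gripper(0,20)
p=arc(1.15); movep([p[0],p[1],220],[np.pi,0,YC]); movel(p)
for a in (.95,.8,.65,.5,.35,.2,.1,.03):
    movel(arc(a),feed=80); o=get_obs(); print(a,o["time"],np.round(o["eef_pos"],1),np.round(o["ft_force"],1))
z=o["eef_pos"][2]
for i in range(8):
    z-=1; movel([*arc(0)[:2],z],feed=40); hold(.1); o=get_obs(); print(o["time"],np.round(o["eef_pos"],1),np.round(o["ft_force"],1))
    if o["ft_force"][2]>25: break
E
```

```text
0.95 5.7417 [496.7 -12.5 137.6] [-0.3 -0.   0.2]
0.8 6.0583 [493.7  -1.9 129.7] [-0.  -0.6  0.6]
0.65 6.375 [491.2   7.7 120.6] [ 0.3 -0.2  0.6]
0.5 6.6917 [489.2  15.8 110.3] [0.9 0.1 0.1]
0.35 7.0083 [487.5  22.4  98.8] [-0.7  0.7  0.5]
0.2 7.325 [486.3  27.2  86.4] [ 0.4 -0.1 -0.5]
0.1 7.5833 [486.   29.3  78.1] [-0.  -0.  -0.2]
0.03 7.8333 [485.9  30.3  72.2] [-0.   0.2  0. ]
8.1833 [486.1  30.5  71.2] [ 0.5  0.2 -0.6]
8.5333 [486.3  30.6  70.3] [0.8 0.8 2.1]
8.8833 [486.4  30.6  70.1] [-3.7  0.1  8.7]
9.2333 [486.4  30.6  69.8] [-6.4  0.9 14.8]
9.5833 [486.5  30.6  69.7] [-9.   1.5 21.9]
9.9333 [486.6  30.6  69.5] [-12.4   1.6  29.2]
```

```bash
python3 - <<'E'
from h import *
o=get_obs(); movel([*o["eef_pos"][:2],72],feed=40); p=[o["eef_pos"][0],o["eef_pos"][1],230]; movel(p,feed=250)
movep([538,-186.5,260],[np.pi,0,1.02]); command_gripper(87); hold(.2)
T=pose(); np.save("T2.npy",T); im=snapshot("wrist"); cv2.imwrite("pics/w2.png",im[:,:,::-1])
m=camera_model("wrist")
for a in (0,.05,.1,.82):
    g=lambda r:np.r_[piv+d*r*np.cos(a),60+r*np.sin(a)]
    print(a,np.round([proj(m,g(120),T),proj(m,g(35),T)],1).tolist())
o=get_obs(); print(o["time"],o["eef_pos"])
E
```

```text
0 [[152.6, 4.3], [214.7, 64.8]]
0.05 [[149.6, 2.6], [214.2, 64.6]]
0.1 [[146.8, 1.0], [213.7, 64.5]]
0.82 [[132.8, 7.6], [214.6, 69.8]]
13.675 [ 538.00332204 -186.48785615  260.01323357]
```

View pics/w2.png

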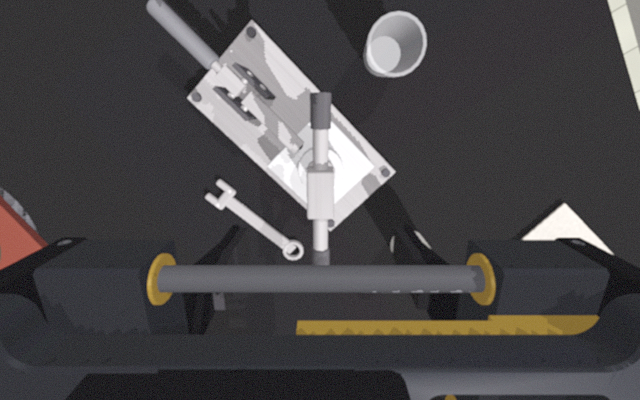

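The clamp grip end now sits at (153,4), which is where a level, shut handle should project. Next I'll grasp the hub and start the first forward quarter.

```bash
cat >> h.py <<'E'
YAW=1.021
def tgt(th,k,c,dz=0):
    "joints holding the hub at tap angle th, grasp flipped k half turns"
    q=np.array(ik([c[0],c[1],141-4*th/(2*np.pi)+dz],[np.pi,0,1.0]))
    yaw=YAW-th+k*np.pi; q[3]=q[3]; q[5]=q[0]-yaw+np.pi/2
    assert abs(q[5])<2.62,q[5]
    return q
def rep(th):
    o=get_obs(); Rm=R.from_euler('xyz',o["orientation"]).as_matrix()
    print(round(th,2),"t",round(o["time"],2),"p",np.round(o["eef_pos"],2),"q6",round(o["q"][5],3),"Ftool",np.round(Rm.T@o["ft_force"],1),"Mz",np.round(o["ft_torque"],2),"op",round(o["opening"],1),"ff",np.round(o["finger_force"],1))
def turn(t0,t1,k,c,step=np.pi/4):
    n=max(1,int(round(abs(t1-t0)/step)))
    for th in np.linspace(t0,t1,n+1)[1:]: set_joints(tgt(th,k,c)); rep(th)
E
python3 - <<'E'
from h import *
c=[538.0,-186.1]
set_joints(tgt(0,0,c,60)); movel([*c,141],feed=100); rep(0)
command_gripper(15,10); rep(0)
hold(.2); rep(0)
E
```

```text
0 t 14.78 p [ 538.55 -186.38  141.82] q6 0.078 Ftool [-0.4  0.6 -1.1] Mz [-0.09 -0.1  -0.07] op 87.0 ff 0.0
0 t 15.82 p [ 537.83 -185.96  140.99] q6 0.078 Ftool [ 0.2 -1.5 -0.2] Mz [ 0.07  0.11 -0.07] op 23.6 ff 10.0
0 t 16.02 p [ 537.85 -186.03  140.97] q6 0.078 Ftool [-0.  -1.2 -1.2] Mz [ 0.08  0.23 -0.05] op 23.7 ff 10.0
```

```bash
python3 - <<'E'
from h import *
c=[538.0,-186.1]
command_gripper(15,40); rep(0)
turn(0,np.pi/2,0,c)
hold(.2); rep(1.57)
E
```

```text
0 t 16.23 p [ 537.89 -186.04  140.99] q6 0.078 Ftool [-0.2 -1.9 -0.6] Mz [ 0.15  0.22 -0.05] op 23.7 ff 40.0
0.79 t 17.01 p [ 537.63 -185.66  140.42] q6 0.862 Ftool [-3.  -5.  -3.8] Mz [ 0.69  0.72 -0.22] op 23.5 ff 40.0
1.57 t 17.78 p [ 537.77 -185.13  139.95] q6 1.648 Ftool [-5.8 -2.8 -3.9] Mz [ 1.08  0.75 -0.11] op 23.9 ff 40.0
1.57 t 17.98 p [ 537.75 -185.12  139.92] q6 1.648 Ftool [-5.1 -2.4 -4. ] Mz [ 1.02  0.72 -0.09] op 23.9 ff 40.0
```

```bash
cat >> h.py <<'E'
def regrasp(th,k,c):
    set_joints(tgt(th,k,c)); command_gripper(60); z=141-4*th/(2*np.pi)
    movel([*c,z+50],feed=120)
    set_joints(tgt(th,k+1,c,50)); movel([*c,z],feed=100); hold(.1); rep(th)
    command_gripper(15,10); hold(.1); rep(th); command_gripper(15,40); rep(th)
E
python3 - <<'E'
from h import *
c=[537.8,-185.0]
regrasp(np.pi/2,0,c)
E
```

```text
1.57 t 23.09 p [ 538.45 -185.32  140.96] q6 -1.491 Ftool [-0.5  0.4  0.4] Mz [ 0.04 -0.17 -0.  ] op 59.8 ff 0.0
1.57 t 23.89 p [ 537.9  -184.88  140.04] q6 -1.491 Ftool [ 0.2  0.6 -0.8] Mz [ 0.23 -0.29 -0.02] op 24.0 ff 10.0
1.57 t 24.11 p [ 537.88 -184.88  140.01] q6 -1.491 Ftool [1.1 1.8 0.3] Mz [ 0.26 -0.31 -0.06] op 23.5 ff 40.0
```

```bash
python3 - <<'E'
from h import *
c=[537.8,-185.0]; P=np.pi
turn(P/2,P,1,c); hold(.3); rep(P)
T=None; im=snapshot("top"); cv2.imwrite("pics/t2.png",cv2.resize(im[140:320,260:500,::-1],None,fx=3,fy=3))
turn(P,P/2,1,c); hold(.3); rep(P/2)
E
```

```text
2.36 t 24.88 p [ 537.94 -184.87  139.51] q6 -0.707 Ftool [ 0.9  1.5 -0.8] Mz [ 0.3  -0.33 -0.21] op 23.8 ff 40.0
3.14 t 25.66 p [ 537.96 -184.94  139.04] q6 0.078 Ftool [ 2.9  0.5 -0.8] Mz [ 0.39 -0.43 -0.21] op 24.0 ff 40.0
3.14 t 25.96 p [ 537.91 -184.96  139.02] q6 0.079 Ftool [2.6 0.9 0.7] Mz [ 0.47 -0.49 -0.12] op 23.5 ff 40.0
2.36 t 26.78 p [ 537.85 -184.98  139.56] q6 -0.704 Ftool [ 1.7  2.3 -0.4] Mz [ 0.55 -0.58  0.23] op 23.7 ff 40.0
1.57 t 27.56 p [ 537.75 -185.02  140.02] q6 -1.489 Ftool [ 0.5  3.4 -0.4] Mz [ 0.5  -0.52  0.19] op 23.9 ff 40.0
1.57 t 27.86 p [ 537.77 -185.02  140.02] q6 -1.49 Ftool [-0.   2.  -1.2] Mz [ 0.54 -0.45  0.09] op 23.6 ff 40.0
```

View pics/t2.png

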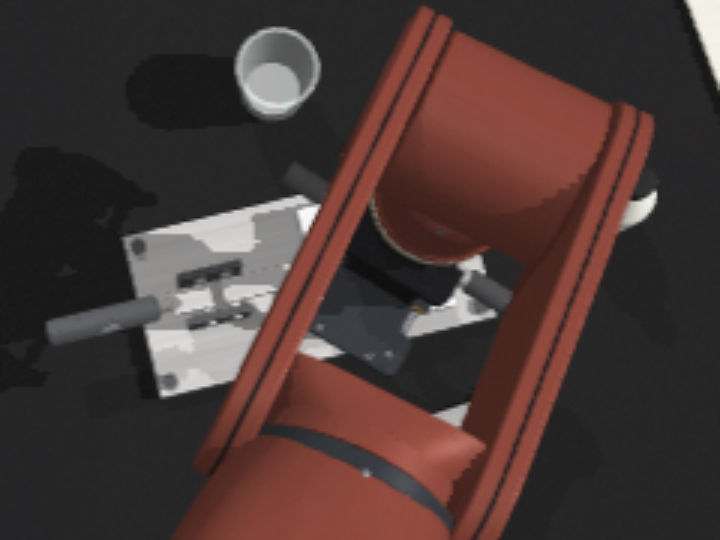

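At π the bar lies from (300,180) to (490,290) in the crop, parallel to where it started. The clamp is still down, and the beaker and bottle are in place. Continuing the sequence.

```bash
python3 - <<'E'
from h import *
c=[537.8,-185.0]; P=np.pi
turn(P/2,1.5*P,1,c); hold(.2)
turn(1.5*P,P,1,c); hold(.2)
turn(P,1.5*P,1,c)
regrasp(1.5*P,1,c)
turn(1.5*P,2*P,2,c); hold(.2); rep(2*P)
E
```

```text
2.36 t 28.63 p [ 537.86 -184.97  139.52] q6 -0.707 Ftool [ 1.7  2.3 -1.1] Mz [ 0.5  -0.54 -0.2 ] op 23.7 ff 40.0
3.14 t 29.41 p [ 537.9  -185.01  139.02] q6 0.078 Ftool [2.5 1.2 0.4] Mz [ 0.47 -0.51 -0.15] op 23.7 ff 40.0
3.93 t 30.18 p [ 537.92 -185.02  138.52] q6 0.863 Ftool [ 2.8 -1.4 -0.4] Mz [ 0.51 -0.56 -0.15] op 23.9 ff 40.0
4.71 t 30.96 p [ 537.94 -185.1   138.03] q6 1.648 Ftool [ 2.9 -4.7  0.5] Mz [ 0.56 -0.72 -0.18] op 23.7 ff 40.0
3.93 t 31.93 p [ 537.8  -184.98  138.5 ] q6 0.866 Ftool [ 3.7 -1.3 -0.3] Mz [ 0.5  -0.72  0.16] op 23.8 ff 40.0
3.14 t 32.71 p [ 537.8  -184.99  139.04] q6 0.082 Ftool [ 3.5  2.5 -0.9] Mz [ 0.34 -0.76  0.16] op 24.1 ff 40.0
3.93 t 33.68 p [ 537.84 -185.01  138.54] q6 0.864 Ftool [ 3.3 -1.5 -0.2] Mz [ 0.5  -0.67 -0.22] op 23.6 ff 40.0
4.71 t 34.46 p [ 537.86 -185.05  138.  ] q6 1.648 Ftool [ 1.9 -2.9  1.1] Mz [ 0.52 -0.79 -0.14] op 24.0 ff 40.0
4.71 t 39.57 p [ 538.42 -185.31  138.95] q6 -1.491 Ftool [-0.7 -0.3 -0.5] Mz [ 0.07 -0.14 -0.02] op 59.8 ff 0.0
4.71 t 40.37 p [ 537.9  -184.85  138.03] q6 -1.491 Ftool [-0.8  0.7 -0.4] Mz [ 0.23 -0.24 -0.05] op 24.0 ff 10.0
4.71 t 40.58 p [ 537.9  -184.88  138.05] q6 -1.491 Ftool [ 0.9  1.7 -0.2] Mz [ 0.28 -0.22 -0.07] op 24.1 ff 40.0
5.5 t 41.36 p [ 537.93 -184.86  137.53] q6 -0.707 Ftool [ 1.5  1.9 -0.5] Mz [ 0.32 -0.38 -0.17] op 23.6 ff 40.0
6.28 t 42.13 p [ 537.94 -184.93  137.01] q6 0.078 Ftool [ 3.3  0.7 -0.3] Mz [ 0.38 -0.42 -0.13] op 23.8 ff 40.0
6.28 t 42.33 p [ 537.91 -184.97  137.04] q6 0.079 Ftool [3.3 0.2 0.4] Mz [ 0.38 -0.54 -0.03] op 23.3 ff 40.0
```

Now I'll creep on until the stop shows in the torque.

```bash
python3 - <<'E'
from h import *
c=[537.8,-185.0]; P=2*np.pi
for e in (.02,.04,.06,.08,.10,.12):
    set_joints(tgt(P+e,2,c)); hold(.1); rep(P+e)
    if get_obs()["ft_torque"][2]<-1.0: break
E
```

```text
6.3 t 42.68 p [ 537.9  -184.94  137.04] q6 0.099 Ftool [3.6 1.5 0.4] Mz [ 0.45 -0.53  0.75] op 23.6 ff 40.2
6.32 t 43.03 p [ 537.84 -185.06  137.03] q6 0.119 Ftool [ 3.   1.2 -0.7] Mz [ 0.28 -0.49  1.14] op 23.6 ff 40.8
6.34 t 43.38 p [ 537.82 -185.2   137.1 ] q6 0.139 Ftool [ 3.2  1.2 -0.9] Mz [ 0.14 -0.41  1.09] op 24.0 ff 41.1
6.36 t 43.73 p [ 537.84 -185.25  137.1 ] q6 0.159 Ftool [ 0.7  1.3 -1.6] Mz [-0.1  -0.38  1.27] op 24.3 ff 41.8
6.38 t 44.08 p [ 537.85 -185.26  137.1 ] q6 0.179 Ftool [-0.3  1.4 -2. ] Mz [-0.32 -0.29  1.33] op 24.4 ff 42.6
6.4 t 44.43 p [ 537.92 -185.05  137.1 ] q6 0.199 Ftool [-0.   0.2 -3.9] Mz [-0.26 -0.25  1.45] op 24.8 ff 43.5
```

The torque rises steadily just past 2π, so the tap is against its stop. Now I'll let go and check.

```bash
python3 - <<'E'
from h import *
c=[537.8,-185.0]
command_gripper(87); hold(.2); rep(0)
movel([*get_obs()["eef_pos"][:2],260],feed=150); set_joints(tgt(0,0,c,119)); hold(.3)
T=pose(); im=snapshot("wrist"); cv2.imwrite("pics/w3.png",im[:,:,::-1]); rep(0)
s=snapshot("side"); z=cv2.resize(s[110:270,240:430,::-1],None,fx=3,fy=3,interpolation=cv2.INTER_CUBIC); cv2.imwrite("pics/s3.png",z)
g=cv2.cvtColor(im,cv2.COLOR_RGB2GRAY)
for r in (100,115,240): print(r,g[r,300:342].tolist())
E
```

```text
0 t 45.85 p [ 537.81 -184.99  136.93] q6 0.2 Ftool [ 1.1 -0.2 -0.6] Mz [-0.   -0.03  0.03] op 87.2 ff 0.0
0 t 47.42 p [ 537.8  -185.    259.96] q6 0.081 Ftool [ 0.7  0.3 -0.3] Mz [-0.05 -0.08  0.01] op 86.8 ff 0.0
100 [172, 170, 169, 168, 170, 169, 168, 168, 170, 171, 168, 129, 72, 71, 83, 84, 92, 102, 109, 111, 117, 122, 125, 119, 125, 124, 131, 132, 128, 125, 124, 112, 83, 56, 47, 47, 46, 52, 45, 52, 49, 42]
115 [171, 170, 166, 165, 167, 166, 170, 171, 168, 171, 168, 135, 90, 72, 76, 92, 100, 104, 113, 114, 123, 123, 122, 122, 121, 128, 128, 128, 124, 123, 119, 118, 158, 189, 213, 224, 226, 223, 222, 223, 219, 203]
240 [53, 57, 55, 55, 53, 52, 52, 56, 60, 56, 53, 48, 50, 70, 112, 147, 170, 188, 202, 213, 225, 231, 233, 231, 229, 226, 223, 212, 170, 92, 54, 54, 55, 55, 48, 52, 50, 55, 57, 52, 58, 51]
```

View pics/w3.png

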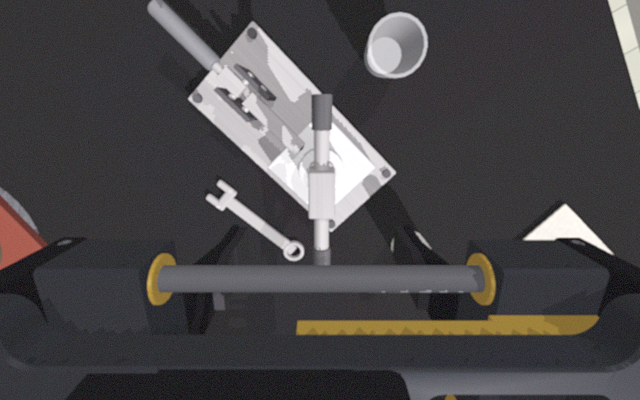

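View pics/s3.png

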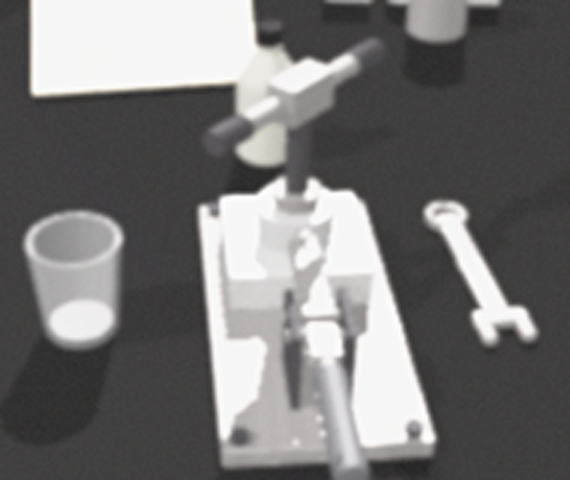

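The bar is upright in the wrist view (321.7 at row 108, 321.2 at row 240), so the tap stands within about 0.01 rad of 2π. The clamp is level, the collar is down, and the spanner, beaker and bottle are where they were.

```bash
python3 -c "
from h import *
print(get_obs()['time']); print(finish_job())"
```

```text
47.4667
the job is handed in; nothing more can be done
None
```

The job is handed in at 47.5 s of robot time: the clamp is shut, the thread is cut in the order asked with the tap at its stop, the wrench is released, and the bottle, beaker and spanner look undisturbed in the final pictures.

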